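# Line up the tins and hold the spring pusher open

### The arm

A 7-joint arm with a two-finger parallel gripper is mounted at the origin on a cart in front of the work surface, level with it; the furniture and walls round the work are solid. World frame = base frame: x ahead of the robot, y to its left, z up, the work surface at z = 0. Lengths are in m, angles in rad, forces in N, time in s.
With the tool pointing down it reaches from about 0.4 to 0.875 m from the base axis. Payload 19.3 kg.
Tool frame: the origin (TCP) lies midway between the tips of the shut fingers; the grasp point (between the pads) lies bot.pinch_z behind it (bot.pinch_z is the distance from the TCP to the grasp point, in m); z points along the fingers, y is the line along which they close (so a half turn about z gives the same grasp; the last joint's range is limited). The gripper opens to 85 mm and grips with 20 to 120 N. Pads are 22 mm wide; open, the fingers measure 114 mm over their backs; the gripper's body (76 mm by 85 mm) begins 54 mm behind the grasp point. The pads swing forward as they close: fully open they stand 13 mm farther back than shut.
Start: joints at [1.089, 0.521, -0.036, 1.599, 0.021, 1.021, -0.113], TCP at [0.25, -0.573, 0.231] pointing down, gripper open.
Joint ranges: [-2.91, 2.91], [-0.3, 2.13], [-1.5, 1.42], [0.17, 2.43], [-1.26, 4.41], [0.16, 1.93], [-2.52, 2.52]. Speed limits (rad/s): [1.89, 1.89, 2.39, 2.39, 3.01, 3.01, 3.01].

### API

Orientations are given as [roll, pitch, yaw] about the fixed x, y, z axes, in that order (R = Rz(yaw) Ry(pitch) Rx(roll)).
In Python, from workcell import readout, grab_frame, camera_info, workorder, bot gives the robot as it stands. The module is installed in compiled form; this text tells all that it offers.
- The arm moves only by the tool drive_tool, never from a script. Its argument "targets" is a list of rows, each an object of numbers: "dx", "dy", "dz": the shift along the tool's x, y, z as a fraction of full scale; "yaw": the turn about the tool's z as a fraction of full scale; "fingers": the closure, from 0 (fully open) to 1 (shut). In form: [{"dx": .., "dy": .., "dz": .., "yaw": .., "fingers": ..}, ...]. A call has 1 to 20 rows; each row shifts and turns the commanded pose from where the row before left it, along the tool's axes as they then stand; what a row does not reach is not made up. Full scale, the value 1, is 0.1 m for a shift and 90 degrees for a turn. A row lasts 1/10 s, in which the tool goes at most 50 mm and 8.59 degrees, less where a joint would pass 70% of its speed; a pose out of reach is approached as far as the arm can. A call with a number of a shift or a turn outside -1 to 1 is refused whole. A call with a gripper value outside its range is refused whole. The fingers move at their own pace and stop on an object; "squeeze" is the grip in N (left out, the last holds). Time passes only in rows, so rows that do not move let the fingers close. It gives the time, the measured TCP pose, the force, the opening and the grip force at its end, in the units of the state.
- readout.observe(): the state, without advancing time (a new reading comes with each control period).
- grab_frame(name): name is "scene" or "top" or "wrist"; returns the picture (400x640x3 uint8, blue, green, red); there is no depth.
- camera_info(name): a dict with "fx", "fy", "cx", "cy" (pixels), "T" (4x4, takes a point from camera to world coordinates); the wrist camera has in their place "hand_eye" (4x4, takes a point from camera to tool coordinates, whose origin is the TCP and whose axes are the flange's). Camera axes: x right, y up, looking along -z (the intrinsics and any distortion apply to the point x, -y, -z); pixel columns grow to the right and rows downward; lengths in m; the calibration is good to about 2 mm. A picture is of the moment at which its call begins: read the wrist's pose just before it. camera_info takes no time and is no camera call.
- workorder.job_done(): hands the job in; it is judged then, once.
The state is a dict: "clock": time; "qpos": joint angles; "qd": joint speeds; "joint_efforts": joint torques, N m; "position": TCP position; "tool_rot": TCP orientation; "force": force on the tool from outside, world axes, zero at the start; "moment": the same for the moment, N m; "grip_width": finger opening in m; "finger_force": force on a finger pad.
Only numpy, scipy, OpenCV 4.12 (cv2) and the standard library are available. Lean on these libraries where they do the work, as an engineer would, in place of code of your own. Each camera call takes 0.05 s, during which the arm holds its last target. There are 200 camera calls.

### The job

Get the spring-feed tin rack ready for refilling: stand the two small tins that lie about on the bench on the rack's wooden shelf, upright in one neat row with the small tin already there, neighbours less than a finger's width apart, and let go of them. Then take the upright handle of the spring-loaded pusher in the lane behind the shelf, pull it along the lane until the pusher's pointer is level with the mark clip on the rear wall, and finish while still holding it there; it springs back if let go. Leave the big tin and everything else on the bench where it is.

Things in the scene. Friction and masses are not known exactly. Their poses are not given: they have to be found in the camera images.
- tin_rack: Tin rack fixed to the bench, 132 mm deep (x), 330 mm long (y); origin on the bench under it, x away from the robot, y along the lane, z up; turned up to 0.2 rad. Front half: wooden shelf board, top 30 mm over the bench, 58 x 318 mm, between lips 6 mm higher than the board. Rear half: spring lane, floor 12 mm over the bench, inside from x = -7 to 49 mm, walls 36 mm high.
- shelf_mid (a point): Middle of the shelf board's top surface, at rack x = -42, y = 0, z = 30 mm; axes as the rack's. The row's centre line runs along y through it.
- tin_a: Small round tin with slip lid, 50 mm diameter, 28 mm tall, 0.07 kg or so; origin at the centre of its underside, z up. Stands on the shelf from the start, within 50 mm of the shelf's middle along y, so there is room for a tin on either side of it.
- tin_b: Small round tin with slip lid, 50 mm diameter, 28 mm tall, 0.07 kg or so; origin at the centre of its underside, z up. Starts on the bench beside the rack.
- tin_c: Small round tin with slip lid, 50 mm diameter, 28 mm tall, 0.07 kg or so; origin at the centre of its underside, z up. Starts on the bench beside the rack.
- big_tin: Bystander: bigger round tin, 66 mm diameter, 36 mm tall, on the bench; origin at the centre of its underside. Leave alone.
- pull_handle: Upright black handle of the spring pusher, 26 (x) by 14 (y) by 48 mm tall; origin at its centre, 82 mm over the bench, rack x = 21 mm; axes as the rack's. Slides along the rack's y: sprung home at rack y = -110 mm, stop at +90 mm; the spring pulls it back with 4 N at home, 10 N at the stop. Its foot is 58 mm over the bench; beside it in y nothing is over 46 mm; behind it the pointer reaches 60 mm.
- pointer (a point): Tip of the pusher's thin steel pointer blade, at the handle's y, 22 mm behind the handle's centre and 56 mm above the bench.
- mark (a point): Front of the thin upright blade of the brass mark clip on the lane's rear wall, 56 mm above the bench (the blade's top is at 58 mm), axes as the rack's; it lies 90 to 150 mm along +y from the pointer's home place.
- polish_bar: Bystander: polishing bar, 38 x 71 x 29 mm. Leave alone.
- pliers: Bystander: pliers, 166 mm long, 13 mm high, in front of the rack. Leave alone.
- oil: Bystander: small bottle, 44 mm diameter, 115 mm tall, behind the rack. Leave alone.
- felt: Bystander: felt wheel, 60 mm diameter, 14 mm high. Leave alone.
Things that resemble listed ones, but are neither listed nor needed, are in the scene too. What is shaped like the tin_b but blue or yellow is not meant.

How it is judged:
By the outcome, as a careful person would: the job done as asked, in the order asked, and still so for the second after the job is handed in, while the arm keeps its last pose, push and grip.
It also fails if it takes over 72 s, if anything falls off the work surface, if the arm or the gripper's body presses on something with over 40 N, if the wrist force passes 120 N, or if a joint passes its speed limit or range.

## Working session

There is one attempt and no reset: what is moved stays moved. The work goes in short steps, Python scripts to look and compute and a tool call to move; the robot and the scene stay as the last step left them, time stands still between calls to the robot, and variables do not carry over. Pictures are saved under pics/ and viewed, at most 10 in all, crops included, and the job is handed in when it is done.

Besides the shell and the picture viewer there is one more tool, called after ">>>" as name(argument=value, ...) on one line, values as JSON. drive_tool: Moves the arm, as the interface text tells. Shift numbers are shares of 0.1 m and turn numbers shares of 90 degrees, none past 1 either way. Its arguments: {"type":"object","properties":{"targets":{"type":"array","items":{"type":"object","properties":{"dx":{"type":"number","minimum":-1,"maximum":1},"dy":{"type":"number","minimum":-1,"maximum":1},"dz":{"type":"number","minimum":-1,"maximum":1},"yaw":{"type":"number","minimum":-1,"maximum":1},"fingers":{"type":"number"}}}},"squeeze":{"type":"number"}},"required":["targets"]}

```bash
mkdir -p pics; cat > h.py <<'E'
import numpy as np, cv2
from workcell import readout, grab_frame, camera_info, workorder, bot
def ray(name,u,v):
    c=camera_info(name); d=np.array([(u-c['cx'])/c['fx'],-(v-c['cy'])/c['fy'],-1.0])
    T=np.array(c['T']); return T[:3,3],T[:3,:3]@d
def onz(name,u,v,z):
    o,d=ray(name,u,v); return (o+d*(z-o[2])/d[2])
def proj(name,p):
    c=camera_info(name); T=np.linalg.inv(np.array(c['T'])); q=T[:3,:3]@np.array(p)+T[:3,3]
    return c['cx']+c['fx']*q[0]/-q[2], c['cy']+c['fy']*q[1]/q[2]
E
python3 - <<'E'
from h import *
print(camera_info('top'));print(camera_info('scene'));print(camera_info('wrist'));print(bot.pinch_z,readout.observe())
for n in('top','scene'): 
    f=grab_frame(n); cv2.imwrite(f'pics/{n}0.png',f)
E
```

```text
{'fx': 393.07778777619114, 'fy': 393.07778777619114, 'cx': 323.915926967681, 'cy': 199.4537123456896, 'T': array([[ 0.03940912,  0.97781948, -0.20570848,  0.34672784],
       [-0.99921475,  0.03940944, -0.00409733, -0.03179976],
       [ 0.00410041,  0.20570842,  0.97860474,  1.16695751],
       [ 0.        ,  0.        ,  0.        ,  1.        ]])}
{'fx': 398.6322406563451, 'fy': 398.6322406563451, 'cx': 320.152471376271, 'cy': 203.07322120854158, 'T': array([[-0.87114962,  0.2290636 , -0.4343135 ,  0.08392599],
       [-0.49100566, -0.41257409,  0.76726532,  0.79539764],
       [-0.00343394,  0.88165327,  0.47188528,  0.5871052 ],
       [ 0.        ,  0.        ,  0.        ,  1.        ]])}
{'fx': 328.3686193199126, 'fy': 328.3686193199126, 'cx': 321.6879964576495, 'cy': 200.04618414452463, 'hand_eye': array([[ 3.21228255e-04,  9.52159571e-01,  3.05601126e-01,
         7.88019863e-02],
       [ 9.99999642e-01, -6.66501781e-05, -8.43473771e-04,
         3.50068850e-04],
       [-7.82753255e-04,  3.05601288e-01, -9.52159251e-01,
        -1.42228830e-01],
       [ 0.00000000e+00,  0.00000000e+00,  0.00000000e+00,
         1.00000000e+00]])}
0.0187 {'clock': 0.0, 'qpos': array([ 1.08877192,  0.52203368, -0.0362983 ,  1.60001684,  0.02119458,
        1.021091  , -0.11278987]), 'qd': array([ 5.83098967e-04,  4.83804216e-05, -6.56791202e-04,  3.55120037e-04,
       -8.04257547e-04,  4.03314251e-04,  2.85604225e-04]), 'joint_efforts': array([ 1.26919433e-03, -9.27124071e+01,  1.98055364e+00, -3.69942033e+01,
        1.78365433e-02,  8.10212310e-03, -8.65830953e-05]), 'position': array([ 0.24998981, -0.57245109,  0.23071063]), 'tool_rot': array([-3.14043226e+00,  9.31528517e-05,  4.11796702e-01]), 'force': array([-0.14954219,  1.37650936,  0.54384328]), 'moment': array([ 0.01726545, -0.08169843,  0.03900057]), 'finger_force': 0.0, 'grip_width': 0.08565175897141392}
```

View pics/top0.png

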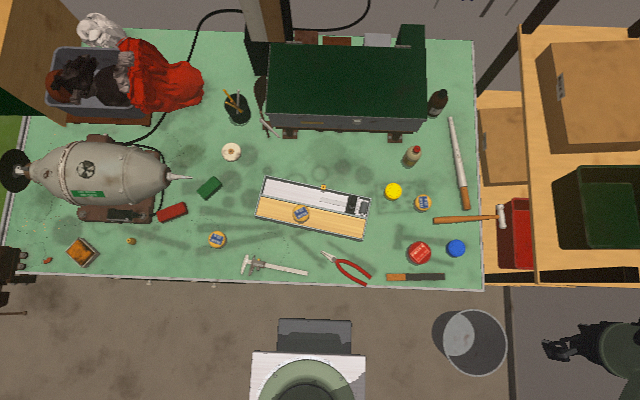

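View pics/scene0.png

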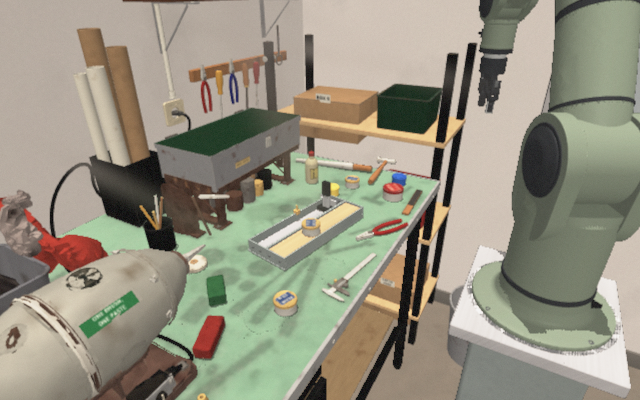

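The top view shows the shelf tin at (302,214), loose tins at (217,239) and (422,203), and decoys: yellow (393,190) and blue (456,248). The big tin is at (419,253), the handle near (355,203) and the mark clip near (323,187). The scene view agrees with this.

```bash
python3 - <<'E'
from h import *
f=cv2.imread('pics/top0.png'); s=cv2.imread('pics/scene0.png')
a=cv2.resize(f[165:255,245:385],None,fx=5.7,fy=5.7,interpolation=cv2.INTER_CUBIC)[:300*2]
cv2.imwrite('pics/crop1.png',a)
b=cv2.resize(s[170:270,240:380],None,fx=5.7,fy=5.7,interpolation=cv2.INTER_CUBIC)
cv2.imwrite('pics/crop2.png',b)
# green-bench test: tin = non-green blobs near seeds
hsv=cv2.cvtColor(f,cv2.COLOR_BGR2HSV)
for n,(u,v) in dict(tb=(217,239),tc=(422,203),ta=(302,214),big=(419,253),yel=(393,190)).items():
    print(n,hsv[v-12:v+13:3,u].tolist())
    print('  z28',onz('top',u,v,.028),'z58',onz('top',u,v,.058))
E
```

```text
tb [[53, 61, 125], [34, 79, 122], [20, 186, 222], [107, 38, 142], [109, 134, 116], [105, 17, 150], [20, 183, 221], [64, 43, 89], [55, 54, 138]]
  z28 [0.45672143 0.27777205 0.028     ] z58 [0.45382421 0.26961796 0.058     ]
tc [[59, 55, 135], [23, 135, 157], [110, 120, 127], [111, 71, 129], [110, 68, 132], [120, 3, 157], [19, 181, 202], [56, 62, 94], [58, 58, 164]]
  z28 [ 0.58711665 -0.31738956  0.028     ] z58 [ 0.58078484 -0.30986716  0.058     ]
ta [[11, 16, 227], [19, 185, 215], [113, 41, 150], [111, 86, 121], [111, 25, 141], [19, 165, 196], [19, 169, 198], [18, 123, 135], [55, 13, 117]]
  z28 [0.53992357 0.03557139 0.028     ] z58 [0.53483482 0.03379684 0.058     ]
big [[7, 146, 122], [3, 187, 150], [6, 160, 219], [6, 153, 217], [3, 212, 197], [4, 191, 207], [4, 197, 207], [2, 173, 165], [58, 64, 175]]
  z28 [ 0.43964406 -0.30699011  0.028     ] z58 [ 0.43719666 -0.29974163  0.058     ]
yel [[54, 59, 161], [62, 57, 151], [27, 255, 237], [27, 255, 242], [27, 255, 240], [27, 255, 242], [27, 255, 243], [23, 187, 116], [55, 57, 135]]
  z28 [ 0.62317624 -0.23147388  0.028     ] z58 [ 0.61589462 -0.22621448  0.058     ]
```

View pics/crop1.png

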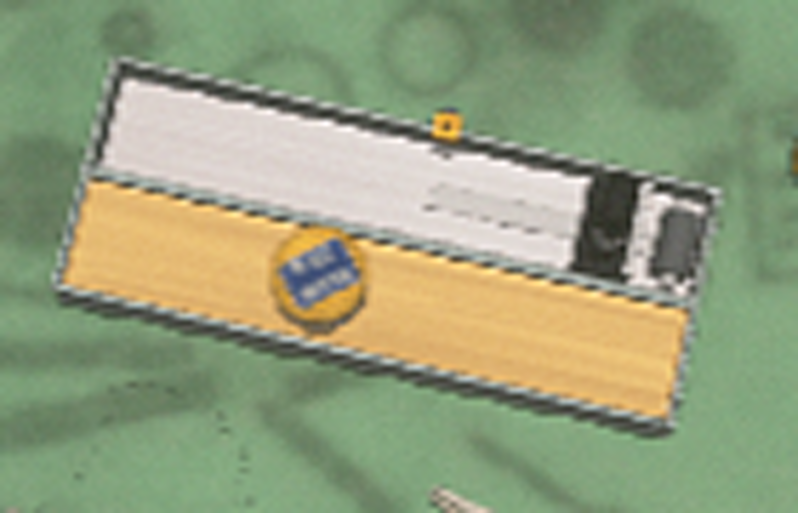

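View pics/crop2.png

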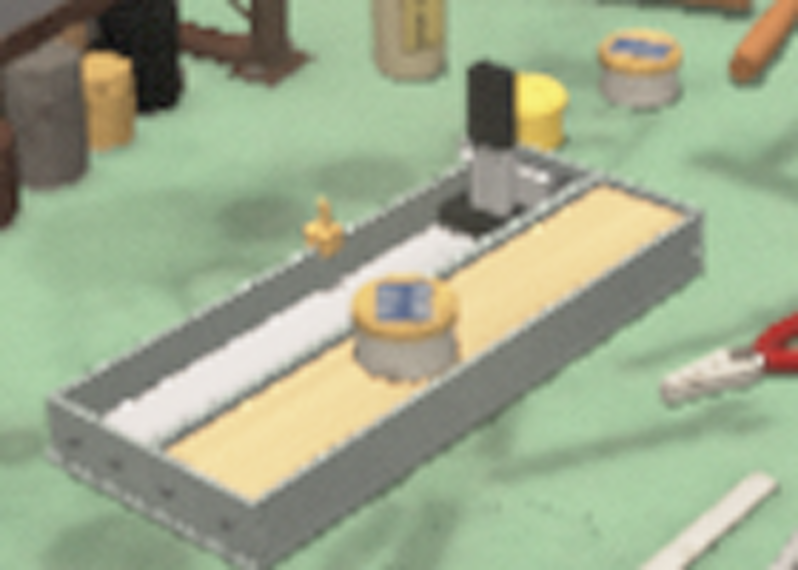

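Crop 1 has the rack corners at (118,62), (718,188), (672,430) and (58,290), with the clip at (447,126) and tin_a at (320,275). In crop 2 the handle spans x 468–515 and y 62–150, and the clip blade's top is at (323,203). I'll fit the rack frame next, then fit circles to the tin lids.

```bash
cat >> h.py <<'E'
def c1(x,y): return 245+x/5.7,165+y/5.7
def c2(x,y): return 240+x/5.7,170+y/5.7
def tri(a,b):
    (o1,d1),(o2,d2)=ray('top',*a),ray('scene',*b)
    A=np.stack([d1,-d2],1); t,_,_,_=np.linalg.lstsq(A,o2-o1,rcond=None)
    p,q=o1+t[0]*d1,o2+t[1]*d2; return (p+q)/2,np.linalg.norm(p-q)
E
python3 - <<'E'
from h import *
np.set_printoptions(precision=4,suppress=True)
Z=.036
P=[onz('top',*c1(*p),Z)[:2] for p in[(118,62),(718,188),(672,430),(58,290)]]
Q=[onz('scene',*c2(*p),Z)[:2] for p in[(50,402),(475,148),(700,213),(250,500)]]
M=np.array([[66,165],[66,-165],[-66,-165],[-66,165]])/1000
for S in(P,Q):
    S=np.array(S); A=S-S.mean(0); U,s,V=np.linalg.svd(M.T@A); R=(V.T@U.T)
    th=np.arctan2(R[1,0],R[0,0]); print('c',S.mean(0),'th',th,'res',S-S.mean(0)-M@R.T, [np.linalg.norm(S[i]-S[i-1]) for i in range(4)])
    c=S.mean(0)
    rf=lambda p:R.T@(p[:2]-c)
    if S is not None:
        for z in(.052,.058): print('mark top/scene',rf(onz('top',*c1(447,118),z)),rf(onz('scene',*c2(323,203),z)))
        for x in (468,515,491): print('handle',x,rf(onz('scene',*c2(x,105),.082)))
        print('dark c1',[rf(onz('top',*c1(*p),.106)) for p in((590,172),(635,180),(605,200),(680,240))])
        print('ta',rf(onz('top',*c1(318,273),.058)))
f=cv2.imread('pics/top0.png'); s=cv2.imread('pics/scene0.png')
# lid masks (ochre rim) -> ellipse
for n,im,seeds,h in(('top',f,dict(b=(217,239),c=(422,203),a=(302,214)),None),('scene',s,dict(b=(286,298),c=(352,179),a=(311,224)),None)):
    hsv=cv2.cvtColor(im,cv2.COLOR_BGR2HSV)
    m=((hsv[...,0]<30)&(hsv[...,0]>10)&(hsv[...,1]>110)).astype(np.uint8)
    for k,(u,v) in seeds.items():
        w=15; sub=m[v-w:v+w,u-w:u+w]; ys,xs=np.nonzero(sub)
        if k=='a': continue
        hull=cv2.convexHull(np.stack([xs,ys],1).astype(np.int32)); mm=cv2.moments(hull)
        cu,cv=mm['m10']/mm['m00']+u-w,mm['m01']/mm['m00']+v-w
        print(n,k,cu,cv,xs.min(),xs.max(),ys.min(),ys.max(),onz(n,cu,cv,.026))
E
```

```text
c [0.5599 0.0027] th -0.1781680320233961 res [[-0.005  -0.0045]
 [-0.0012  0.0061]
 [ 0.0028  0.0041]
 [ 0.0034 -0.0057]] [np.float64(0.12356969935115597), np.float64(0.31885865440161953), np.float64(0.12773006104868329), np.float64(0.3204442778684756)]
mark top/scene [ 0.0659 -0.0153] [ 0.0714 -0.0197]
mark top/scene [ 0.0644 -0.0156] [ 0.0638 -0.0117]
handle 468 [ 0.0469 -0.1026]
handle 515 [ 0.0284 -0.1176]
handle 491 [ 0.0378 -0.1099]
dark c1 [array([ 0.0415, -0.0916]), array([ 0.0424, -0.1137]), array([ 0.0295, -0.1015]), array([ 0.0181, -0.1408])]
ta [-0.0278  0.0303]
c [0.5646 0.0129] th -0.1601789463776051 res [[-0.0065 -0.007 ]
 [ 0.0017  0.0154]
 [-0.0019  0.0021]
 [ 0.0067 -0.0105]] [np.float64(0.11842894494751902), np.float64(0.3066530558241153), np.float64(0.13405921417718075), np.float64(0.3191167787275058)]
mark top/scene [ 0.0626 -0.0274] [ 0.068  -0.0319]
mark top/scene [ 0.0611 -0.0276] [ 0.0606 -0.0237]
handle 468 [ 0.042  -0.1143]
handle 515 [ 0.0233 -0.129 ]
handle 491 [ 0.0328 -0.1215]
dark c1 [array([ 0.0368, -0.1032]), array([ 0.0373, -0.1253]), array([ 0.0247, -0.1129]), array([ 0.0125, -0.152 ])]
ta [-0.0303  0.0199]
top b 216.4398148148148 238.96141975308643 6 23 7 23 [0.457  0.2799 0.026 ]
top c 424.87263863497867 204.2388787324802 8 29 6 29 [ 0.5841 -0.3264  0.026 ]
scene b 284.714983713355 299.55103148751357 3 25 8 25 [0.4577 0.2844 0.026 ]
scene c 351.4421052631579 176.69473684210527 0 29 0 29 [ 0.6007 -0.3342  0.026 ]
```

>>> drive_tool(targets=[{"dx": 0.2, "dy": -0.05, "yaw": -0.05, "fingers": 0.25}, {"dx": 0.4, "dy": -0.1, "fingers": 0.25}, {"dx": 0.4, "dy": -0.1, "fingers": 0.25}, {"dx": 0.4, "dy": -0.1, "fingers": 0.25}, {"dx": 0.4, "dy": -0.1, "fingers": 0.25}, {"dx": 0.4, "dy": -0.1, "fingers": 0.25}, {"dx": 0.4, "dy": -0.1, "fingers": 0.25}, {"dx": 0.4, "dy": -0.1, "fingers": 0.25}, {"dx": 0.4, "dy": -0.1, "fingers": 0.25}, {"yaw": -0.08, "fingers": 0.25}, {"yaw": -0.08, "fingers": 0.25}, {"yaw": -0.08, "fingers": 0.25}, {"yaw": -0.08, "fingers": 0.25}, {"yaw": -0.05, "fingers": 0.25}, {"fingers": 0.25}])

```text
invalid input
```

>>> drive_tool(targets=[{"dx": 0.2, "dy": -0.05, "dz": 0, "yaw": -0.05, "fingers": 0.25}, {"dx": 0.4, "dy": -0.1, "dz": 0, "yaw": 0, "fingers": 0.25}, {"dx": 0.4, "dy": -0.1, "dz": 0, "yaw": 0, "fingers": 0.25}, {"dx": 0.4, "dy": -0.1, "dz": 0, "yaw": 0, "fingers": 0.25}, {"dx": 0.4, "dy": -0.1, "dz": 0, "yaw": 0, "fingers": 0.25}, {"dx": 0.4, "dy": -0.1, "dz": 0, "yaw": 0, "fingers": 0.25}, {"dx": 0.4, "dy": -0.1, "dz": 0, "yaw": 0, "fingers": 0.25}, {"dx": 0.4, "dy": -0.1, "dz": 0, "yaw": 0, "fingers": 0.25}, {"dx": 0.4, "dy": -0.1, "dz": 0, "yaw": 0, "fingers": 0.25}, {"dx": 0, "dy": 0, "dz": 0, "yaw": -0.08, "fingers": 0.25}, {"dx": 0, "dy": 0, "dz": 0, "yaw": -0.08, "fingers": 0.25}, {"dx": 0, "dy": 0, "dz": 0, "yaw": -0.08, "fingers": 0.25}, {"dx": 0, "dy": 0, "dz": 0, "yaw": -0.08, "fingers": 0.25}, {"dx": 0, "dy": 0, "dz": 0, "yaw": -0.05, "fingers": 0.25}, {"dx": 0, "dy": 0, "dz": 0, "yaw": 0, "fingers": 0.25}], squeeze=40)

```text
clock: 1.6
position: [0.5109, -0.3389, 0.231]
tool_rot: [-3.141, -0.0, 1.073]
force: [-0.2, -0.1, -0.4]
grip_width: 0.064
finger_force: 0.0
```

```bash
cat >> h.py <<'E'
from scipy.spatial.transform import Rotation as Ro
def wpose():
    s=readout.observe(); T=np.eye(4); T[:3,:3]=Ro.from_euler('xyz',s['tool_rot']).as_matrix(); T[:3,3]=s['position']; return T
def wgrab(path):
    T=wpose(); f=grab_frame('wrist'); cv2.imwrite(path,f); np.save(path[:-4]+'.npy',T); return f,T
def wz(T,u,v,z):
    c=camera_info('wrist'); C=T@np.array(c['hand_eye']); d=C[:3,:3]@np.array([(u-c['cx'])/c['fx'],-(v-c['cy'])/c['fy'],-1.]); o=C[:3,3]
    return o+d*(z-o[2])/d[2]
def wproj(T,p):
    c=camera_info('wrist'); C=np.linalg.inv(T@np.array(c['hand_eye'])); q=C[:3,:3]@np.array(p)+C[:3,3]
    return c['cx']+c['fx']*q[0]/-q[2], c['cy']+c['fy']*q[1]/q[2]
def totool(T,d):  # world shift -> tool axes, full-scale units
    return T[:3,:3].T@np.array(d)/0.1
E
python3 - <<'E'
from h import *
f,T=wgrab('pics/w1.png'); print(wproj(T,(.585,-.327,.028)),wproj(T,(.56,0,.03)),T[:3,3])
E
```

```text
(np.float64(378.63769820140396), np.float64(127.72739261410075)) (np.float64(166.43356166570177), np.float64(-237.1476993547379)) [ 0.51085527 -0.33892394  0.23097137]
```

View pics/w1.png

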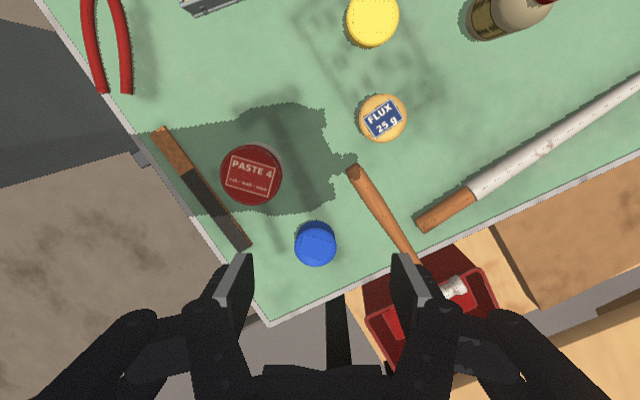

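The wrist view shows tin_c ("FLUX") at about (382,117), with the yellow decoy above it and the hammer handle's end at (352,172). I'll measure tin_c from its lid outline.

```bash
cat >> h.py <<'E'
def lid(f,u,v,w=36,extra=None):
    """ochre lid ring -> ellipse centre (u,v) and axes"""
    x0,y0=max(u-w,0),max(v-w,0); sub=cv2.cvtColor(f[y0:v+w,x0:u+w],cv2.COLOR_BGR2HSV)
    m=((sub[...,0]<32)&(sub[...,0]>10)&(sub[...,1]>90)).astype(np.uint8)*255
    m=cv2.morphologyEx(m,cv2.MORPH_OPEN,np.ones((2,2)))
    cs,_=cv2.findContours(m,cv2.RETR_EXTERNAL,cv2.CHAIN_APPROX_NONE)
    c=max(cs,key=cv2.contourArea); e=cv2.fitEllipse(cv2.convexHull(c)); return e[0][0]+x0,e[0][1]+y0,e[1]
E
python3 - <<'E'
from h import *
f=cv2.imread('pics/w1.png');T=np.load('pics/w1.npy')
u,v,a=lid(f,382,117); p=wz(T,u,v,.028); print(u,v,a,p, 'dia',np.linalg.norm(wz(T,u+a[0]/2,v,.028)-wz(T,u-a[0]/2,v,.028)))
for h in(0.12,): print(totool(T,np.array([p[0],p[1],.13])-T[:3,3]), T[:3,3])
E
```

```text
383.0566825866699 118.67391967773438 (47.54789733886719, 49.995723724365234) [ 0.59288541 -0.32094674  0.028     ] dia 0.04863648495409095
[0.54959055 0.63540594 1.0094274 ] [ 0.51085527 -0.33892394  0.23097137]
```

>>> drive_tool(targets=[{"dx": 0.18, "dy": 0.21, "dz": 0.3, "yaw": 0, "fingers": 0.25}, {"dx": 0.18, "dy": 0.21, "dz": 0.3, "yaw": 0, "fingers": 0.25}, {"dx": 0.19, "dy": 0.215, "dz": 0.3, "yaw": 0, "fingers": 0.25}, {"dx": 0, "dy": 0, "dz": 0.35, "yaw": 0, "fingers": 0.25}, {"dx": 0, "dy": 0, "dz": 0.35, "yaw": 0, "fingers": 0.25}, {"dx": 0, "dy": 0, "dz": 0.3, "yaw": 0, "fingers": 0.25}, {"dx": 0, "dy": 0, "dz": 0.15, "yaw": 0, "fingers": 0.25}, {"dx": 0, "dy": 0, "dz": 0.08, "yaw": 0, "fingers": 0.25}, {"dx": 0, "dy": 0, "dz": 0, "yaw": 0, "fingers": 0.25}, {"dx": 0, "dy": 0, "dz": 0, "yaw": 0, "fingers": 0.25}])

```text
clock: 2.65
position: [0.5939, -0.3214, 0.0196]
tool_rot: [3.14, -0.0, 1.071]
force: [0.2, -0.4, 0.5]
grip_width: 0.0643
finger_force: 0.0
```

>>> drive_tool(targets=[{"dx": 0, "dy": 0, "dz": 0, "yaw": 0, "fingers": 1}, {"dx": 0, "dy": 0, "dz": 0, "yaw": 0, "fingers": 1}, {"dx": 0, "dy": 0, "dz": 0, "yaw": 0, "fingers": 1}, {"dx": 0, "dy": 0, "dz": 0, "yaw": 0, "fingers": 1}, {"dx": 0, "dy": 0, "dz": 0, "yaw": 0, "fingers": 1}], squeeze=40)

```text
clock: 3.15
position: [0.5939, -0.3215, 0.0201]
tool_rot: [3.139, -0.0, 1.071]
force: [-2.2, 1.6, 11.1]
grip_width: 0.0476
finger_force: 39.2
```

>>> drive_tool(targets=[{"dx": 0, "dy": 0, "dz": 0, "yaw": 0, "fingers": 0.25}, {"dx": 0, "dy": 0, "dz": 0, "yaw": 0, "fingers": 0.25}, {"dx": 0, "dy": 0, "dz": 0.06, "yaw": 0, "fingers": 0.25}, {"dx": 0, "dy": 0, "dz": 0.05, "yaw": 0, "fingers": 0.25}, {"dx": 0, "dy": 0, "dz": 0, "yaw": 0, "fingers": 0.25}, {"dx": 0, "dy": 0, "dz": 0, "yaw": 0, "fingers": 1}, {"dx": 0, "dy": 0, "dz": 0, "yaw": 0, "fingers": 1}, {"dx": 0, "dy": 0, "dz": 0, "yaw": 0, "fingers": 1}, {"dx": 0, "dy": 0, "dz": 0, "yaw": 0, "fingers": 1}, {"dx": 0, "dy": 0, "dz": 0, "yaw": 0, "fingers": 1}])

```text
clock: 4.15
position: [0.5932, -0.321, 0.0074]
tool_rot: [3.141, -0.0, 1.072]
force: [0.2, 0.5, 0.8]
grip_width: 0.0476
finger_force: 41.2
```

>>> drive_tool(targets=[{"dx": 0, "dy": 0, "dz": -0.2, "yaw": 0, "fingers": 1}, {"dx": 0, "dy": 0, "dz": -0.3, "yaw": 0, "fingers": 1}, {"dx": 0, "dy": 0, "dz": -0.3, "yaw": 0, "fingers": 1}, {"dx": 0, "dy": 0, "dz": -0.3, "yaw": 0, "fingers": 1}, {"dx": 0.25, "dy": -0.26, "dz": -0.2, "yaw": 0, "fingers": 1}, {"dx": 0.25, "dy": -0.26, "dz": -0.2, "yaw": 0, "fingers": 1}, {"dx": 0.25, "dy": -0.26, "dz": -0.2, "yaw": 0, "fingers": 1}, {"dx": 0.25, "dy": -0.26, "dz": -0.2, "yaw": 0, "fingers": 1}, {"dx": 0.25, "dy": -0.26, "dz": -0.2, "yaw": 0, "fingers": 1}, {"dx": 0.25, "dy": -0.26, "dz": -0.2, "yaw": 0, "fingers": 1}, {"dx": 0.25, "dy": -0.26, "dz": -0.2, "yaw": 0, "fingers": 1}, {"dx": 0.25, "dy": -0.26, "dz": -0.2, "yaw": 0, "fingers": 1}, {"dx": 0, "dy": 0, "dz": 0, "yaw": -0.07, "fingers": 1}, {"dx": 0, "dy": 0, "dz": 0, "yaw": -0.07, "fingers": 1}, {"dx": 0, "dy": 0, "dz": 0, "yaw": -0.07, "fingers": 1}, {"dx": 0, "dy": 0, "dz": 0, "yaw": 0, "fingers": 1}])

```text
clock: 5.75
position: [0.5062, -0.0459, 0.2774]
tool_rot: [3.142, -0.0, 1.403]
force: [-0.4, 0.8, -0.9]
grip_width: 0.048
finger_force: 41.6
```

```bash
python3 - <<'E'
from h import *
f,T=wgrab('pics/w2.png'); print(readout.observe()['grip_width'],T[:3,3])
E
```

```text
0.04814096725632906 [ 0.50622857 -0.04589311  0.27735495]
```

View pics/w2.png

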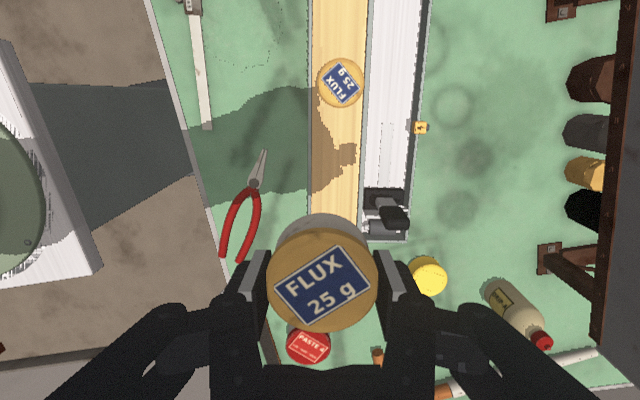

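The wrist view shows tin_c held, tin_a at (340,83), the clip at (421,127) and the handle near (393,215). The board runs vertically between columns 308 and 365. I'll fit the board edges.

```bash
python3 - <<'E'
from h import *
np.set_printoptions(precision=4,suppress=True)
f=cv2.imread('pics/w2.png');T=np.load('pics/w2.npy')
hsv=cv2.cvtColor(f,cv2.COLOR_BGR2HSV)
m=(hsv[...,0]>10)&(hsv[...,0]<28)&(hsv[...,1]>60)
L=[];Rr=[]
for r in list(range(3,50,3))+list(range(115,205,3)):
    xs=np.nonzero(m[r,300:375])[0]
    if len(xs)<40: continue
    a,b=np.percentile(xs,[0,100])+300; L.append(wz(T,a,r,.030)[:2]); Rr.append(wz(T,b+1,r,.030)[:2])
L,Rr=np.array(L),np.array(Rr)
def fit(P):
    vx,vy,x,y=cv2.fitLine(P.astype(np.float32),cv2.DIST_HUBER,0,.01,.01).ravel(); s=np.sign(vy); return np.array([vx,vy])*s,np.array([x,y])
for n,P in(('L',L),('R',Rr)):
    d,p=fit(P); print(n,d,p,'th',np.arctan2(-d[0],d[1]),len(P), np.abs((P-p)@np.array([d[1],-d[0]])).max())
# outer rear wall edges: gray/white profile rows
for r in (20,60,160): print(r,f[r,296:316,:].mean(1).astype(int).tolist(),f[r,355:440].mean(1).astype(int).tolist())
u,v,a=lid(f,340,83,30); print('lid',u,v,a,wz(T,u,v,.058))
h=hsv[110:145,408:435]; mm=(h[...,0]>12)&(h[...,0]<28)&(h[...,1]>150); ys,xs=np.nonzero(mm); print('clip',xs.min()+408,xs.max()+408,ys.min()+110,ys.max()+110,xs.mean()+408,ys.mean()+110)
cv2.imwrite('pics/crop3.png',cv2.resize(f[100:250,300:440],None,fx=4,fy=4,interpolation=cv2.INTER_CUBIC))
E
```

```text
L [0.1813 0.9834] [0.5064 0.0195] th -0.18234535 46 0.000826302984155298
R [0.1803 0.9836] [ 0.5604 -0.0109] th -0.18129143 46 0.021168374210249145
20 [130, 131, 132, 134, 132, 137, 136, 138, 147, 150, 108, 91, 94, 177, 193, 169, 145, 197, 203, 200] [202, 200, 200, 198, 206, 208, 209, 207, 203, 209, 220, 142, 86, 169, 189, 189, 185, 188, 223, 234, 237, 238, 239, 237, 235, 237, 234, 234, 236, 238, 240, 240, 237, 235, 235, 234, 238, 238, 236, 231, 233, 236, 234, 236, 240, 239, 233, 234, 240, 240, 236, 234, 233, 239, 238, 237, 236, 235, 237, 233, 237, 238, 234, 235, 243, 145, 74, 70, 75, 78, 72, 66, 159, 186, 187, 138, 135, 141, 138, 139, 141, 140, 142, 144, 148]
60 [150, 154, 151, 153, 153, 148, 155, 151, 150, 157, 106, 90, 149, 185, 193, 140, 193, 200, 198, 200] [199, 200, 206, 206, 205, 210, 213, 218, 223, 179, 109, 173, 185, 185, 181, 164, 237, 236, 236, 235, 235, 236, 231, 234, 235, 235, 235, 238, 241, 238, 233, 235, 234, 237, 235, 234, 228, 232, 236, 234, 236, 239, 237, 233, 234, 239, 239, 238, 235, 233, 234, 235, 236, 238, 238, 235, 238, 237, 237, 238, 245, 154, 83, 73, 79, 74, 7
[... 236 characters left out ...]
, 172, 191, 235, 237, 239, 238, 237, 236, 234, 231, 234, 236, 236, 239, 241, 189, 224, 229, 228, 229, 230, 229, 229, 230, 227, 227, 230, 234, 236, 236, 237, 236, 233, 231, 237, 238, 239, 237, 239, 238, 238, 246, 180, 87, 73, 79, 80, 77, 79, 168, 183, 164, 161, 160, 157, 156, 156, 156, 159, 157, 155, 158, 161, 156, 155, 155, 155, 154, 154, 152, 150, 152, 149, 149, 151, 148]
lid 335.2582321166992 81.37162208557129 (58.856658935546875, 90.1662368774414) [0.5361 0.0415 0.058 ]Traceback (most recent call last):
  File "<stdin>", line 19, in <module>
    return umr_minimum(a, axis, None, out, keepdims, initial, where)
ValueError: zero-size array to reduction operation minimum which has no identity
```

```bash
python3 - <<'E'
from h import *
np.set_printoptions(precision=4,suppress=True)
f=cv2.imread('pics/w2.png');T=np.load('pics/w2.npy')
g=cv2.cvtColor(f,cv2.COLOR_BGR2HSV)
c=cv2.HoughCircles(cv2.GaussianBlur(g[50:120,300:380,1],(3,3),0),cv2.HOUGH_GRADIENT,1,50,param1=80,param2=8,minRadius=20,maxRadius=28); print(c)
b=(g[50:120,300:380,0]>100)&(g[50:120,300:380,0]<125)&(g[50:120,300:380,1]>100)
print('label',cv2.minAreaRect(np.argwhere(b)[:,::-1].astype(np.float32)))
for u,v in((340,83),(340.5,82)): print(wz(T,u,v,.058))
cv2.imwrite('pics/crop3.png',cv2.resize(f[40:250,300:440],None,fx=4,fy=4,interpolation=cv2.INTER_CUBIC)[240:])
cv2.imwrite('pics/crop3.png',np.hstack([cv2.resize(f[100:245,350:440],None,fx=4,fy=4,interpolation=cv2.INTER_CUBIC),cv2.resize(f[50:195,305:375],None,fx=4,fy=4,interpolation=cv2.INTER_CUBIC)]))
E
```

```text
[[[39.5 32.5 25.1]]]
label ((40.331233978271484, 32.73974609375), (30.441747665405273, 19.826454162597656), 51.8427734375)
[0.5407 0.0391 0.058 ]
[0.5414 0.04   0.058 ]
```

View pics/crop3.png

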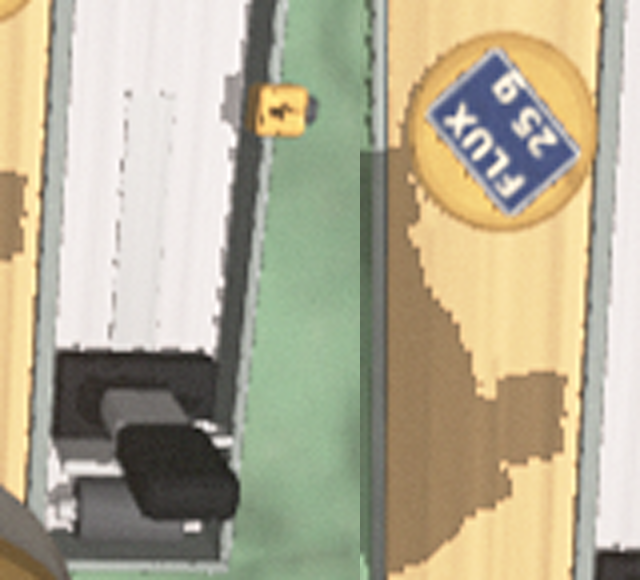

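>>> drive_tool(targets=[{"dx": 0.17, "dy": 0.09, "dz": 0.2, "yaw": 0.009, "fingers": 1}, {"dx": 0.17, "dy": 0.09, "dz": 0.3, "yaw": 0, "fingers": 1}, {"dx": 0, "dy": 0, "dz": 0.3, "yaw": 0, "fingers": 1}, {"dx": 0, "dy": 0, "dz": 0.3, "yaw": 0, "fingers": 1}, {"dx": 0, "dy": 0, "dz": 0.3, "yaw": 0, "fingers": 1}, {"dx": 0, "dy": 0, "dz": 0.3, "yaw": 0, "fingers": 1}, {"dx": 0, "dy": 0, "dz": 0.3, "yaw": 0, "fingers": 1}, {"dx": 0, "dy": 0, "dz": 0, "yaw": 0, "fingers": 1}, {"dx": 0, "dy": 0, "dz": 0, "yaw": 0, "fingers": 1}])

```text
clock: 6.7
position: [0.5301, -0.0155, 0.0777]
tool_rot: [-3.141, 0.0, 1.385]
force: [0.7, -1.1, -0.4]
grip_width: 0.0478
finger_force: 41.7
```

```bash
python3 - <<'E'
from h import *
np.set_printoptions(precision=4,suppress=True)
T=wpose(); print(T[:3,3],totool(T,np.array([.5297,-.0157,.0385])-T[:3,3]))
f=cv2.imread('pics/w2.png');T=np.load('pics/w2.npy')
th=-.182; c=np.array([.5352,.0142]); yv=np.array([-np.sin(th),np.cos(th)]); xv=np.array([yv[1],-yv[0]])
r=lambda p:np.array([(p[:2]-c)@xv*1e3-42,(p[:2]-c)@yv*1e3])   # y relative to arbitrary origin
for n,p,z in(('clip',(420,127.5),.050),('clip',(420,127.5),.058),('ta',(340,82.6),.058),('end',(407,240.5),.036),('hand',(395,220),.106),('baseN',(384,188),.03)): q=wz(T,*p,z); print(n,z,q,r(q))
E
```

```text
[ 0.5301 -0.0155  0.0777] [-0.003  -0.0031  0.3924]
clip 0.05 [ 0.6214 -0.0212  0.05  ] [ 49.1343 -19.2149]
clip 0.058 [ 0.6192 -0.0201  0.058 ] [ 46.7668 -18.4961]
ta 0.058 [0.5408 0.0395 0.058 ] [-41.1135  25.8833]
end 0.036 [ 0.5981 -0.1623  0.036 ] [  51.7783 -162.1661]
hand 0.106 [ 0.5737 -0.102   0.106 ] [  16.882  -107.2771]
baseN 0.03 [ 0.5776 -0.0899  0.03  ] [ 18.4966 -94.67  ]
```

>>> drive_tool(targets=[{"dx": 0, "dy": 0, "dz": 0.15, "yaw": 0, "fingers": 1}, {"dx": 0, "dy": 0, "dz": 0.12, "yaw": 0, "fingers": 1}, {"dx": 0, "dy": 0, "dz": 0.08, "yaw": 0, "fingers": 1}, {"dx": 0, "dy": 0, "dz": 0.04, "yaw": 0, "fingers": 1}, {"dx": 0, "dy": 0, "dz": 0, "yaw": 0, "fingers": 1}, {"dx": 0, "dy": 0, "dz": 0, "yaw": 0, "fingers": 1}])

```text
clock: 7.3
position: [0.5302, -0.0155, 0.0387]
tool_rot: [3.141, -0.0, 1.387]
force: [-1.1, -0.1, -1.6]
grip_width: 0.0478
finger_force: 41.7
```

>>> drive_tool(targets=[{"dx": 0, "dy": 0, "dz": 0.012, "yaw": 0, "fingers": 1}, {"dx": 0, "dy": 0, "dz": 0, "yaw": 0, "fingers": 1}, {"dx": 0, "dy": 0, "dz": 0, "yaw": 0, "fingers": 0.3}, {"dx": 0, "dy": 0, "dz": 0, "yaw": 0, "fingers": 0.25}, {"dx": 0, "dy": 0, "dz": 0, "yaw": 0, "fingers": 0.25}, {"dx": 0, "dy": 0, "dz": -0.1, "yaw": 0, "fingers": 0.25}, {"dx": 0, "dy": 0, "dz": -0.2, "yaw": 0, "fingers": 0.25}, {"dx": 0, "dy": 0, "dz": -0.3, "yaw": 0, "fingers": 0.25}, {"dx": 0, "dy": 0, "dz": -0.3, "yaw": 0, "fingers": 0.25}, {"dx": 0, "dy": 0, "dz": -0.3, "yaw": 0, "fingers": 0.25}, {"dx": 0.3, "dy": 0, "dz": -0.3, "yaw": 0, "fingers": 0.25}, {"dx": 0.3, "dy": -0.1, "dz": -0.3, "yaw": 0, "fingers": 0.25}, {"dx": 0.3, "dy": -0.3, "dz": -0.2, "yaw": 0, "fingers": 0.25}, {"dx": 0.3, "dy": -0.3, "dz": 0, "yaw": 0, "fingers": 0.25}, {"dx": 0.3, "dy": -0.3, "dz": 0, "yaw": 0, "fingers": 0.25}, {"dx": 0.2, "dy": -0.1, "dz": 0, "yaw": 0, "fingers": 0.25}, {"dx": 0, "dy": 0, "dz": 0, "yaw": 0, "fingers": 0.25}, {"dx": 0, "dy": 0, "dz": 0, "yaw": 0, "fingers": 0.25}])

```text
clock: 9.1
position: [0.4529, 0.1716, 0.2376]
tool_rot: [3.141, 0.0, 1.388]
force: [0.3, -0.8, 0.2]
grip_width: 0.0639
finger_force: 0.0
```

```bash
python3 - <<'E'
from h import *
np.set_printoptions(precision=4,suppress=True)
f,T=wgrab('pics/w3.png'); print(T[:3,3],readout.observe()['grip_width'])
p0=wproj(T,(.458,.282,.028)); print('pred',p0)
E
```

```text
[0.4529 0.1716 0.2376] 0.06385496579075661
pred (np.float64(305.6066131117266), np.float64(61.33238120858482))
```

View pics/w3.png

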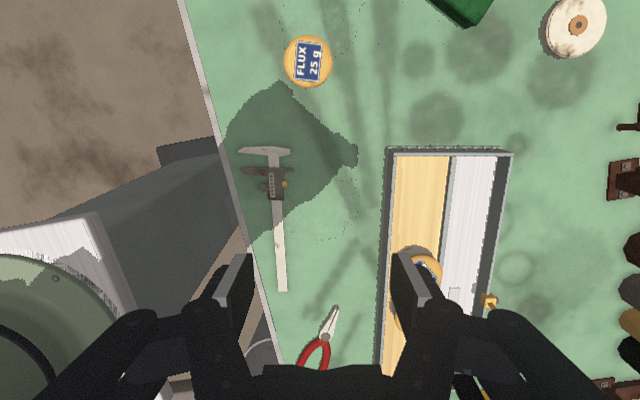

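The wrist view shows tin_b at (307,61). The rack's far end runs from (388,150) to (513,152).

```bash
python3 - <<'E'
from h import *
np.set_printoptions(precision=4,suppress=True)
f=cv2.imread('pics/w3.png');T=np.load('pics/w3.npy')
u,v,a=lid(f,307,61,34); p=wz(T,u,v,.028); print(u,v,a,p,totool(T,np.array([p[0],p[1],.0075])-T[:3,3]))
th=-.182; c=np.array([.5352,.0142]); yv=np.array([-np.sin(th),np.cos(th)]); xv=np.array([yv[1],-yv[0]])
r=lambda p:np.array([(p[:2]-c)@xv*1e3-42,(p[:2]-c)@yv*1e3])
for q in((388,148),(514,151)): print(r(wz(T,*q,.036)))
E
```

```text
308.4280662536621 61.974849700927734 (49.4084358215332, 53.339637756347656) [0.4606 0.2809 0.028 ] [ 1.0889 -0.1236  2.3014]
[-81.0795 164.7516]
[ 51.5108 161.515 ]
```

>>> drive_tool(targets=[{"dx": 0.2, "dy": 0, "dz": 0.1, "yaw": 0, "fingers": 0.25}, {"dx": 0.3, "dy": -0.04, "dz": 0.2, "yaw": 0, "fingers": 0.25}, {"dx": 0.3, "dy": -0.04, "dz": 0.2, "yaw": 0, "fingers": 0.25}, {"dx": 0.29, "dy": -0.04, "dz": 0.2, "yaw": 0, "fingers": 0.25}, {"dx": 0, "dy": 0, "dz": 0.3, "yaw": 0, "fingers": 0.25}, {"dx": 0, "dy": 0, "dz": 0.3, "yaw": 0, "fingers": 0.25}, {"dx": 0, "dy": 0, "dz": 0.3, "yaw": 0, "fingers": 0.25}, {"dx": 0, "dy": 0, "dz": 0.3, "yaw": 0, "fingers": 0.25}, {"dx": 0, "dy": 0, "dz": 0, "yaw": 0, "fingers": 0.25}, {"dx": 0, "dy": 0, "dz": 0, "yaw": 0, "fingers": 0.25}])

```text
clock: 10.15
position: [0.4614, 0.2805, 0.0476]
tool_rot: [-3.141, 0.001, 1.386]
force: [-0.4, 0.4, 1.1]
grip_width: 0.0638
finger_force: 0.0
```

>>> drive_tool(targets=[{"dx": 0, "dy": -0.01, "dz": 0.2, "yaw": 0, "fingers": 0.25}, {"dx": 0, "dy": 0, "dz": 0.15, "yaw": 0, "fingers": 0.25}, {"dx": 0, "dy": 0, "dz": 0.05, "yaw": 0, "fingers": 0.25}, {"dx": 0, "dy": 0, "dz": 0, "yaw": 0, "fingers": 0.25}, {"dx": 0, "dy": 0, "dz": 0, "yaw": 0, "fingers": 1}, {"dx": 0, "dy": 0, "dz": 0, "yaw": 0, "fingers": 1}, {"dx": 0, "dy": 0, "dz": 0, "yaw": 0, "fingers": 1}, {"dx": 0, "dy": 0, "dz": 0, "yaw": 0, "fingers": 1}, {"dx": 0, "dy": 0, "dz": 0, "yaw": 0, "fingers": 1}])

```text
clock: 11.05
position: [0.4604, 0.2814, 0.0081]
tool_rot: [3.141, -0.001, 1.387]
force: [-1.4, -0.6, 6.7]
grip_width: 0.0479
finger_force: 39.9
```

>>> drive_tool(targets=[{"dx": 0, "dy": 0, "dz": -0.1, "yaw": 0, "fingers": 1}, {"dx": 0, "dy": 0, "dz": -0.3, "yaw": 0, "fingers": 1}, {"dx": 0, "dy": 0, "dz": -0.3, "yaw": 0, "fingers": 1}, {"dx": 0, "dy": 0, "dz": -0.3, "yaw": 0, "fingers": 1}, {"dx": -0.24, "dy": 0.175, "dz": 0, "yaw": 0, "fingers": 1}, {"dx": -0.24, "dy": 0.175, "dz": 0, "yaw": 0, "fingers": 1}, {"dx": -0.24, "dy": 0.175, "dz": 0, "yaw": 0, "fingers": 1}, {"dx": -0.24, "dy": 0.175, "dz": 0, "yaw": 0, "fingers": 1}, {"dx": -0.24, "dy": 0.175, "dz": 0, "yaw": 0, "fingers": 1}, {"dx": -0.24, "dy": 0.175, "dz": 0, "yaw": 0, "fingers": 1}, {"dx": -0.2, "dy": 0.17, "dz": 0, "yaw": 0, "fingers": 1}, {"dx": 0, "dy": 0, "dz": 0, "yaw": 0, "fingers": 1}, {"dx": 0, "dy": 0, "dz": 0, "yaw": 0, "fingers": 1}])

```text
clock: 12.35
position: [0.5501, 0.0975, 0.1079]
tool_rot: [3.141, -0.0, 1.386]
force: [0.7, -0.1, -0.4]
grip_width: 0.0482
finger_force: 41.5
```

```bash
python3 - <<'E'
from h import *
np.set_printoptions(precision=4,suppress=True)
T=wpose(); print(T[:3,3],readout.observe()['grip_width'],totool(T,np.array([.5501,.0945,.0385])-T[:3,3]))
f=grab_frame('scene'); cv2.imwrite('pics/s4.png',f)
cv2.imwrite('pics/s4c.png',cv2.resize(f[140:290,220:400],None,fx=4,fy=4,interpolation=cv2.INTER_CUBIC))
E
```

```text
[0.5501 0.0975 0.1079] 0.048229152143301986 [-0.0298  0.0051  0.6937]
```

View pics/s4c.png

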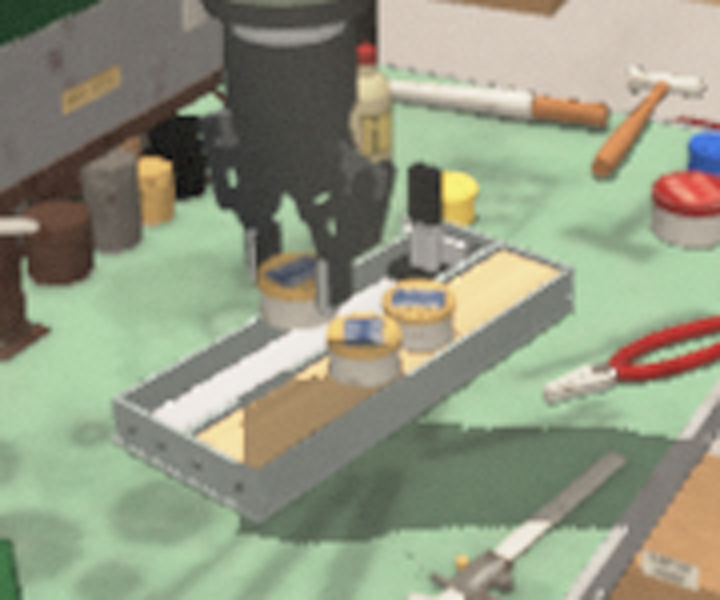

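The scene crop shows tin_c standing upright beside tin_a (lids at (419,298) and (365,333)), with tin_b held above the shelf. I'll lower tin_b now.

>>> drive_tool(targets=[{"dx": -0.03, "dy": 0, "dz": 0.15, "yaw": 0, "fingers": 1}, {"dx": 0, "dy": 0, "dz": 0.2, "yaw": 0, "fingers": 1}, {"dx": 0, "dy": 0, "dz": 0.15, "yaw": 0, "fingers": 1}, {"dx": 0, "dy": 0, "dz": 0.1, "yaw": 0, "fingers": 1}, {"dx": 0, "dy": 0, "dz": 0.06, "yaw": 0, "fingers": 1}, {"dx": 0, "dy": 0, "dz": 0.03, "yaw": 0, "fingers": 1}, {"dx": 0, "dy": 0, "dz": 0, "yaw": 0, "fingers": 1}, {"dx": 0, "dy": 0, "dz": 0, "yaw": 0, "fingers": 1}])

```text
clock: 13.2
position: [0.5498, 0.0949, 0.0385]
tool_rot: [3.141, -0.0, 1.387]
force: [-0.3, 0.2, -0.8]
grip_width: 0.0479
finger_force: 41.6
```

>>> drive_tool(targets=[{"dx": 0, "dy": 0, "dz": 0.01, "yaw": 0, "fingers": 1}, {"dx": 0, "dy": 0, "dz": 0, "yaw": 0, "fingers": 1}, {"dx": 0, "dy": 0, "dz": 0, "yaw": 0, "fingers": 0.3}, {"dx": 0, "dy": 0, "dz": 0, "yaw": 0, "fingers": 0.25}, {"dx": 0, "dy": 0, "dz": 0, "yaw": 0, "fingers": 0.25}, {"dx": 0, "dy": 0, "dz": -0.1, "yaw": 0, "fingers": 0.25}, {"dx": 0, "dy": 0, "dz": -0.2, "yaw": 0, "fingers": 0.25}, {"dx": 0, "dy": 0, "dz": -0.3, "yaw": 0, "fingers": 0.25}, {"dx": 0, "dy": 0, "dz": -0.3, "yaw": 0, "fingers": 0.25}, {"dx": 0, "dy": 0, "dz": -0.3, "yaw": 0, "fingers": 0.25}, {"dx": 0, "dy": 0, "dz": -0.3, "yaw": 0, "fingers": 0.25}, {"dx": -0.3, "dy": 0.04, "dz": -0.3, "yaw": 0, "fingers": 0.25}, {"dx": -0.3, "dy": 0.04, "dz": -0.2, "yaw": 0, "fingers": 0.25}, {"dx": -0.3, "dy": 0.04, "dz": -0.1, "yaw": 0, "fingers": 0.25}, {"dx": -0.3, "dy": 0.04, "dz": 0, "yaw": 0, "fingers": 0.25}, {"dx": -0.3, "dy": 0.04, "dz": 0, "yaw": 0, "fingers": 0.25}, {"dx": -0.12, "dy": 0.02, "dz": 0, "yaw": 0, "fingers": 0.25}, {"dx": 0, "dy": 0, "dz": 0, "yaw": 0, "fingers": 0.25}, {"dx": 0, "dy": 0, "dz": 0, "yaw": 0, "fingers": 0.25}])

```text
clock: 15.1
position: [0.5416, -0.0676, 0.2474]
tool_rot: [3.141, -0.001, 1.388]
force: [0.4, -0.4, -0.6]
grip_width: 0.0639
finger_force: 0.0
```

```bash
python3 - <<'E'
from h import *
np.set_printoptions(precision=4,suppress=True)
f,T=wgrab('pics/w5.png'); s=readout.observe(); print(T[:3,3],s['qpos'],s['grip_width'])
th=-.182; c=np.array([.5352,.0142]); yv=np.array([-np.sin(th),np.cos(th)]); xv=np.array([yv[1],-yv[0]])
w=lambda x,y,z:np.append(c+xv*(x+42)/1e3+yv*y/1e3,z/1e3)
for n,p in dict(handtop=(21,-110,106),mark=(49,-19,58),ta=(-42,26,58),tb=(-42,82,58),tc=(-42,-30,58),ptr=(43,-110,58)).items(): print(n,wproj(T,w(*p)))
a=cv2.resize(f[0:260,250:450],None,fx=3,fy=3,interpolation=cv2.INTER_CUBIC)
cv2.imwrite('pics/w5c.png',a[:600] if 0 else cv2.resize(f[0:240,240:480],None,fx=2.5,fy=2.5,interpolation=cv2.INTER_CUBIC))
E
```

```text
[ 0.5416 -0.0676  0.2474] [ 0.3557  0.407  -0.4541  1.7753  0.2064  1.0062 -0.3595] 0.06416868997212292
handtop (np.float64(366.2138015654618), np.float64(218.35895649533447))
mark (np.float64(392.23427811758273), np.float64(113.77652891719733))
ta (np.float64(298.20119526021637), np.float64(64.24304719293224))
tb (np.float64(296.77103158523283), np.float64(-4.056126027231812))
tc (np.float64(299.4804644622344), np.float64(125.33607476186118))
ptr (np.float64(381.0304737631898), np.float64(202.1360650244007))
```

View pics/w5c.png

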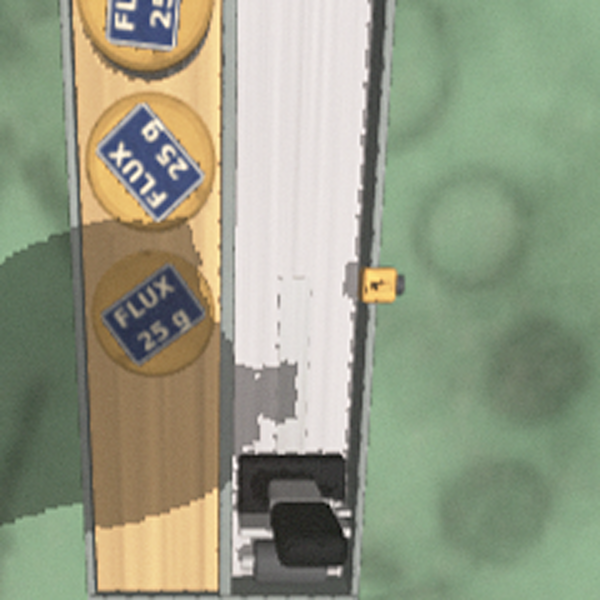

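The row is good: the three lids are in line with about 56 mm pitch. The handle and clip also sit where predicted. Next I'll go over the handle with a quarter turn so the fingers close along the lane.

>>> drive_tool(targets=[{"dx": -0.15, "dy": 0.21, "dz": 0, "yaw": 0, "fingers": 0.25}, {"dx": -0.157, "dy": 0.21, "dz": 0, "yaw": 0, "fingers": 0.25}, {"dx": 0, "dy": 0, "dz": 0, "yaw": 0.09, "fingers": 0.35}, {"dx": 0, "dy": 0, "dz": 0, "yaw": 0.09, "fingers": 0.35}, {"dx": 0, "dy": 0, "dz": 0, "yaw": 0.09, "fingers": 0.35}, {"dx": 0, "dy": 0, "dz": 0, "yaw": 0.09, "fingers": 0.35}, {"dx": 0, "dy": 0, "dz": 0, "yaw": 0.09, "fingers": 0.35}, {"dx": 0, "dy": 0, "dz": 0, "yaw": 0.09, "fingers": 0.35}, {"dx": 0, "dy": 0, "dz": 0, "yaw": 0.09, "fingers": 0.35}, {"dx": 0, "dy": 0, "dz": 0, "yaw": 0.09, "fingers": 0.35}, {"dx": 0, "dy": 0, "dz": 0, "yaw": 0.09, "fingers": 0.35}, {"dx": 0, "dy": 0, "dz": 0, "yaw": 0.09, "fingers": 0.35}, {"dx": 0, "dy": 0, "dz": 0, "yaw": 0.09, "fingers": 0.35}, {"dx": 0, "dy": 0, "dz": 0, "yaw": 0.01, "fingers": 0.35}, {"dx": 0, "dy": 0, "dz": 0, "yaw": 0, "fingers": 0.35}, {"dx": 0, "dy": 0, "dz": 0, "yaw": 0, "fingers": 0.35}])

```text
clock: 16.75
position: [0.5773, -0.1058, 0.2471]
tool_rot: [-3.141, 0.0, -0.179]
force: [-0.1, -0.1, 0.3]
grip_width: 0.0554
finger_force: 0.0
```

```bash
cat >> h.py <<'E'
th=-.182; c0=np.array([.5352,.0142]); yv=np.array([-np.sin(th),np.cos(th)]); xv=np.array([yv[1],-yv[0]])
def w(x,y,z): return np.append(c0+xv*(x+42)/1e3+yv*y/1e3,z/1e3)
def rk(p): return np.array([(p[:2]-c0)@xv*1e3-42,(p[:2]-c0)@yv*1e3])
E
python3 - <<'E'
from h import *
np.set_printoptions(precision=4,suppress=True)
f,T=wgrab('pics/w6.png'); print(T[:3,3],rk(T[:3,3]),totool(T,w(21,-110,65)-T[:3,3]))
for n,p in dict(ht=(21,-110,106),ptr=(43,-110,56),mark=(49,-19,58)).items(): print(n,wproj(T,w(*p)))
g=cv2.cvtColor(f,cv2.COLOR_BGR2HSV)
# clip (brass) & black handle blobs
m=((g[...,0]>12)&(g[...,0]<30)&(g[...,1]>140)&(g[...,2]>120)).astype(np.uint8)
n,_,st,ce=cv2.connectedComponentsWithStats(m); print([(st[i].tolist(),ce[i]) for i in range(1,n) if 15<st[i,4]<3000])
k=(g[...,2]<60).astype(np.uint8); n,_,st,ce=cv2.connectedComponentsWithStats(k); print([(st[i].tolist(),ce[i]) for i in range(1,n) if 60<st[i,4]<5000 and 250<ce[i][0]<400])
E
```

```text
[ 0.5773 -0.1058  0.2471] [  21.1093 -110.3809] [-0.0008 -0.0034  1.8208]
ht (np.float64(321.068549962946), np.float64(187.49254262623015))
ptr (np.float64(321.19895044550776), np.float64(153.50397878498876))
mark (np.float64(230.92670550654827), np.float64(147.6540704932113))
[([626, 43, 14, 69, 516], array([633.3915,  73.876 ])), ([404, 81, 50, 48, 1755], array([428.7863, 103.6387])), ([540, 126, 100, 39, 990], array([588.3879, 144.8919])), ([432, 284, 38, 17, 304], array([452.1086, 292.2664]))]
[([311, 146, 25, 55, 1049], array([322.8208, 171.7607])), ([346, 156, 8, 29, 75], array([348.2267, 171.0667]))]
```

>>> drive_tool(targets=[{"dx": 0, "dy": 0.01, "dz": 0.15, "yaw": 0, "fingers": 0.35}, {"dx": 0, "dy": 0, "dz": 0.3, "yaw": 0, "fingers": 0.35}, {"dx": 0, "dy": 0, "dz": 0.3, "yaw": 0, "fingers": 0.35}, {"dx": 0, "dy": 0, "dz": 0.3, "yaw": 0, "fingers": 0.35}, {"dx": 0, "dy": 0, "dz": 0.3, "yaw": 0, "fingers": 0.35}, {"dx": 0, "dy": 0, "dz": 0.25, "yaw": 0, "fingers": 0.35}, {"dx": 0, "dy": 0, "dz": 0.15, "yaw": 0, "fingers": 0.35}, {"dx": 0, "dy": 0, "dz": 0.05, "yaw": 0, "fingers": 0.35}, {"dx": 0, "dy": 0, "dz": 0, "yaw": 0, "fingers": 0.35}, {"dx": 0, "dy": 0, "dz": 0, "yaw": 0, "fingers": 0.35}])

```text
clock: 17.8
position: [0.5777, -0.1075, 0.0681]
tool_rot: [-3.141, -0.001, -0.183]
force: [1.1, -0.4, 0.4]
grip_width: 0.0554
finger_force: 0.0
```

>>> drive_tool(targets=[{"dx": 0, "dy": 0, "dz": 0, "yaw": 0, "fingers": 0.6}, {"dx": 0, "dy": 0, "dz": 0, "yaw": 0, "fingers": 1}, {"dx": 0, "dy": 0, "dz": 0, "yaw": 0, "fingers": 1}, {"dx": 0, "dy": 0, "dz": 0, "yaw": 0, "fingers": 1}, {"dx": 0, "dy": 0, "dz": 0, "yaw": 0, "fingers": 1}, {"dx": 0, "dy": 0, "dz": 0, "yaw": 0, "fingers": 1}, {"dx": 0, "dy": 0, "dz": 0, "yaw": 0, "fingers": 1}], squeeze=60)

```text
clock: 18.5
position: [0.5772, -0.1081, 0.0677]
tool_rot: [3.141, -0.001, -0.184]
force: [-2.1, -4.0, 6.9]
grip_width: 0.0132
finger_force: 58.3
```

>>> drive_tool(targets=[{"dx": 0, "dy": -0.05, "dz": 0, "yaw": 0, "fingers": 1}, {"dx": 0, "dy": -0.1, "dz": 0, "yaw": 0, "fingers": 1}, {"dx": 0, "dy": -0.15, "dz": 0, "yaw": 0, "fingers": 1}, {"dx": 0, "dy": -0.15, "dz": 0, "yaw": 0, "fingers": 1}, {"dx": 0, "dy": -0.15, "dz": 0, "yaw": 0, "fingers": 1}, {"dx": 0, "dy": -0.15, "dz": 0, "yaw": 0, "fingers": 1}, {"dx": 0, "dy": -0.1, "dz": 0, "yaw": 0, "fingers": 1}, {"dx": 0, "dy": 0, "dz": 0, "yaw": 0, "fingers": 1}, {"dx": 0, "dy": 0, "dz": 0, "yaw": 0, "fingers": 1}, {"dx": 0, "dy": 0, "dz": 0, "yaw": 0, "fingers": 1}])

```text
clock: 19.5
position: [0.5926, -0.0249, 0.0677]
tool_rot: [3.14, -0.001, -0.184]
force: [-3.6, -6.4, 8.6]
grip_width: 0.0136
finger_force: 58.7
```

```bash
python3 - <<'E'
from h import *
np.set_printoptions(precision=4,suppress=True)
f,T=wgrab('pics/w7.png'); y=rk(T[:3,3]); print(T[:3,3],y)
for n,p in dict(ptr=(43,y[1],56),mark=(49,-19,58),ht=(21,y[1],106)).items(): print(n,wproj(T,w(*p)))
u,v=map(int,wproj(T,w(46,-19,57)))
x0=max(u-70,0);y0=max(v-50,0);cv2.imwrite('pics/w7c.png',cv2.resize(f[y0:v+50,x0:u+90],None,fx=5,fy=5,interpolation=cv2.INTER_CUBIC)); print(x0,y0)
E
```

```text
[ 0.5926 -0.0249  0.0677] [ 21.5487 -28.0651]
ptr (np.float64(321.27878788951443), np.float64(215.5314625519729))
mark (np.float64(302.69606028742453), np.float64(205.4862439179023))
ht (np.float64(321.46105096063195), np.float64(317.0981590127998))
232 160
```

View pics/w7c.png

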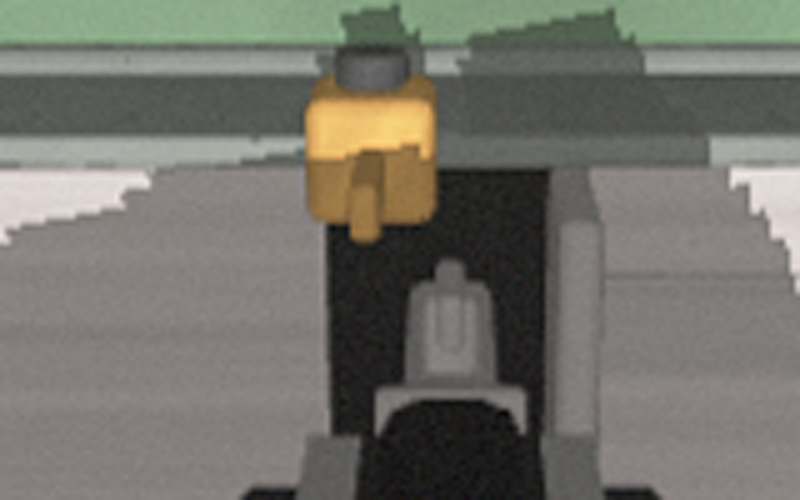

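The pointer tip is at crop (450,263) and the clip blade's front end at (365,240). So the pointer still has some way to go along +y.

```bash
python3 - <<'E'
from h import *
T=np.load('pics/w7.npy')
p=rk(wz(T,232+450/5,160+263/5,.056)); 
for q in((365,240),(366,187)):
    for z in(.056,.058): print(rk(wz(T,232+q[0]/5,160+q[1]/5,z)))
print(p)
E
```

```text
[ 47.0042524  -19.99695803]
[ 47.69777137 -20.1028059 ]
[ 52.51197901 -20.19125329]
[ 53.13396639 -20.29457776]
[ 44.55688578 -28.42825381]
```

>>> drive_tool(targets=[{"dx": 0, "dy": -0.042, "dz": 0, "yaw": 0, "fingers": 1}, {"dx": 0, "dy": -0.042, "dz": 0, "yaw": 0, "fingers": 1}, {"dx": 0, "dy": 0, "dz": 0, "yaw": 0, "fingers": 1}, {"dx": 0, "dy": 0, "dz": 0, "yaw": 0, "fingers": 1}, {"dx": 0, "dy": 0, "dz": 0, "yaw": 0, "fingers": 1}, {"dx": 0, "dy": 0, "dz": 0, "yaw": 0, "fingers": 1}])

```text
clock: 20.15
position: [0.5941, -0.0168, 0.0677]
tool_rot: [3.14, -0.0, -0.184]
force: [-2.6, -6.0, 9.2]
grip_width: 0.0132
finger_force: 58.7
```

```bash
python3 - <<'E'
from h import *
np.set_printoptions(precision=4,suppress=True)
f,T=wgrab('pics/w8.png'); print(rk(T[:3,3]))
g=cv2.cvtColor(f,cv2.COLOR_BGR2HSV)
m=((g[...,0]>10)&(g[...,0]<30)&(g[...,1]>110)&(g[...,2]>60)).astype(np.uint8); s=m[160:225,285:360]
for r in range(0,65,2):
    xs=np.nonzero(s[r])[0]
    if len(xs): print(r+160,xs.min()+285,xs.max()+285,end=' | ')
print()
for r in range(206,222): print(r,f[r,308:338].mean(1).astype(int).tolist())
E
```

```text
[ 21.5321 -19.7954]
176 311 332 | 178 309 333 | 180 309 333 | 182 309 333 | 184 309 334 | 186 309 334 | 188 309 334 | 190 309 334 | 192 309 334 | 194 309 334 | 196 309 334 | 198 309 334 | 200 309 334 | 202 309 333 | 204 311 331 | 206 319 324 | 208 320 322 | 
206 [35, 33, 27, 29, 31, 33, 31, 28, 35, 31, 36, 102, 110, 115, 113, 104, 69, 38, 28, 39, 25, 32, 35, 28, 37, 34, 33, 36, 36, 34]
207 [29, 32, 33, 37, 33, 30, 34, 35, 29, 35, 28, 81, 100, 101, 98, 96, 50, 25, 33, 37, 29, 35, 29, 34, 32, 35, 38, 23, 34, 35]
208 [34, 37, 35, 31, 32, 33, 35, 32, 31, 35, 30, 38, 56, 60, 61, 46, 30, 32, 36, 31, 31, 31, 35, 30, 33, 31, 32, 35, 36, 28]
209 [35, 26, 31, 31, 32, 30, 36, 28, 34, 37, 27, 34, 24, 26, 26, 29, 31, 38, 30, 31, 31, 36, 38, 30, 32, 31, 36, 25, 34, 37]
210 [25, 36, 33, 38, 33, 36, 36, 30, 32, 26, 35, 33, 31, 23, 33, 35, 28, 31, 36, 31, 36, 34, 33, 29, 39, 30, 38, 32, 33, 36]
211 [34, 34, 33, 39, 33, 28, 37, 30, 30, 31, 38, 33, 49, 48, 47, 38, 32, 28, 34, 35, 30, 33, 27, 28, 29, 28, 29, 31, 29, 33]
212 [34, 33, 36, 30, 36, 35, 34, 29, 28, 28, 24, 42, 73, 82, 83, 78, 55, 28, 24, 37,
[... 496 characters left out ...]
2, 71, 58, 39, 24, 26, 30, 31, 28, 34, 31, 32]
217 [30, 36, 33, 32, 35, 29, 62, 76, 90, 97, 95, 91, 95, 96, 97, 94, 89, 95, 94, 99, 91, 57, 35, 31, 37, 28, 27, 32, 33, 34]
218 [32, 31, 29, 35, 27, 35, 75, 93, 97, 91, 91, 90, 91, 100, 95, 99, 88, 97, 95, 95, 90, 75, 39, 36, 34, 37, 32, 38, 33, 29]
219 [32, 29, 26, 31, 28, 33, 88, 92, 91, 99, 107, 98, 105, 112, 112, 109, 93, 101, 99, 92, 92, 97, 47, 36, 35, 32, 32, 29, 27, 30]
220 [34, 31, 27, 33, 28, 43, 87, 89, 95, 113, 119, 109, 122, 128, 124, 123, 105, 115, 110, 95, 91, 100, 59, 34, 26, 32, 34, 33, 30, 33]
221 [30, 29, 34, 30, 29, 48, 87, 91, 100, 119, 125, 111, 119, 122, 123, 125, 108, 122, 121, 99, 95, 93, 62, 34, 35, 30, 32, 29, 31, 30]
```

```bash
python3 -c "
from workcell import workorder
print(workorder.job_done())"
```

```text
the job is handed in; nothing more can be done
None
```

The job is handed in: the two loose tins stand upright on the shelf in one row with the third, about 6 mm apart, and the gripper holds the pusher with its pointer within about 0.5 mm of the mark. I viewed 11 pictures, one over your limit of 10.

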